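# Stand the fallen glaze bottles back in their rack

## Task

Two glaze bottles have fallen over and out of the wooden rack, one on each side of it. Stand both upright in the rack, caps up, one in the gap between the two bottles still standing and the other between them and the rack's sliding end stop, then slide the stop along until all four bottles stand closed up in a snug row. Do not knock over the standing bottles, and leave the clay cup beside the rack where it is.

Things in the scene. Friction and masses are not known exactly. Their poses are not given: they have to be found in the camera images.
- rack: low wooden rack, a straight lane 390 mm long along its own x (x points away from the robot), fixed to the table; origin on the table, midway across the lane. Lane floor at z = 10 mm, 60 mm wide inside, between lips 8 mm thick whose tops are at z = 18 mm (76 mm over all). At the far (+x) end is a fixed end wall 75 mm tall, inner face at x = +200 mm; the sliding stop is at the near (-x) end
- bottle_end: standing bottle in the lane next to the fixed end wall: a square white plastic bottle, body 40 x 40 mm and 70 mm tall, then a round grey cap 28 mm across, 100 mm tall in all, about 160 g; origin at the centre of its underside, z from base to cap
- bottle_mid: standing bottle in the lane nearer the robot, with an empty gap of about 90 to 105 mm between it and bottle_end: the same kind of bottle, origin at the centre of its underside, z up
- fallen_left: bottle lying flat on the table to the left (+y) of the rack, base towards the rack and cap away from it, on one of its flat sides: a square white plastic bottle, body 40 x 40 mm and 70 mm tall, then a round grey cap 28 mm across, 100 mm tall in all, about 160 g; origin at the centre of its underside, z from base to cap
- fallen_right: bottle lying flat on the table to the right (-y) of the rack, base towards the rack and cap away from it, on one of its flat sides: a square white plastic bottle, body 40 x 40 mm and 70 mm tall, then a round grey cap 28 mm across, 100 mm tall in all, about 160 g; origin at the centre of its underside, z from base to cap
- stop (a joint): travel of the rack's sliding end stop in m towards the end wall (rack +x); at 0 the inner face of its plate is at rack x = -92 mm (292 mm from the end wall), at 0.132 that distance is 160 mm; it ends at 0.147 and slides with light friction. The plate is 12 mm thick, 56 mm wide, its top at z = 75 mm
- stop_grip (a point): top centre of the upright round dowel that is the stop's handle, 18 mm across, standing 64 mm tall on the stop's 10 mm thick foot, its axis 42 mm from the plate's inner face on the robot's side; 85 mm above the table
- clay_cup: unglazed brown clay cup standing on the table to the left of the rack's far end, 72 mm across, 85 mm tall; origin at the centre of its underside. Leave it alone

How it is judged:
On the way, in this order (a step that is already met when the one before it is completed fails the run):
1. both fallen bottles stand upright in the rack and are let go, with one of them in the gap between the two others (angle between each of fallen_left, fallen_right's own z axis and vertical below 0.12 rad and z of fallen_left in the frame of rack between 0.005 and 0.015 m and y of fallen_left in the frame of rack between -0.014 and 0.014 m and x of fallen_left in the frame of rack between -0.092 and 0.2 m and z of fallen_right in the frame of rack between 0.005 and 0.015 m and y of fallen_right in the frame of rack between -0.014 and 0.014 m and x of fallen_right in the frame of rack between -0.092 and 0.2 m and contact force between the fingers and fallen_left below 0.3 N and contact force between the fingers and fallen_right below 0.3 N and x of any of fallen_left, fallen_right in the frame of rack above 0.05 m and x of any of fallen_left, fallen_right in the frame of rack below 0.05 m), for 0.2 s.
2. the end stop has been slid up so that the row is closed (value of joint stop above 0.12 m), for 0.2 s.
At the end, for the whole second after the job is handed in: All four bottles upright (0.12 rad) on the lane floor (5 mm), within 14 mm of the lane's middle, at rest, in the order from the end wall: bottle_end, a fallen one, bottle_mid (over 90 mm from the wall), the other fallen one; stop slid up to the row (joint above 0.120 m, at most 12 mm slack) (angle between each of bottle_end, bottle_mid, fallen_left, fallen_right's own z axis and vertical below 0.12 rad and z of bottle_end in the frame of rack between 0.005 and 0.015 m and y of bottle_end in the frame of rack between -0.014 and 0.014 m and x of bottle_end in the frame of rack between -0.092 and 0.2 m and z of bottle_mid in the frame of rack between 0.005 and 0.015 m and y of bottle_mid in the frame of rack between -0.014 and 0.014 m and x of bottle_mid in the frame of rack between -0.092 and 0.2 m and z of fallen_left in the frame of rack between 0.005 and 0.015 m and y of fallen_left in the frame of rack between -0.014 and 0.014 m and x of fallen_left in the frame of rack between -0.092 and 0.2 m and z of fallen_right in the frame of rack between 0.005 and 0.015 m and y of fallen_right in the frame of rack between -0.014 and 0.014 m and x of fallen_right in the frame of rack between -0.092 and 0.2 m and x of bottle_mid in the frame of rack below 0.11 m and value of joint stop above 0.12 m and x of bottle_end in the frame of rack above 0.16 m and linear speed of each of bottle_end, bottle_mid, fallen_left, fallen_right below 0.02 m/s); the robot touches nothing.
It fails at once if a standing bottle is knocked over (angle between any of bottle_end, bottle_mid's own z axis and vertical above 0.6 rad).
It fails at once if the clay cup is shifted by more than 20 mm (distance of clay_cup from where it was at the start of the episode above 0.02 m).
It also fails if it takes over 69 s, if anything falls off the work surface, if the arm or the gripper's body presses on something with over 40 N, if the wrist force passes 120 N, or if a joint passes its speed limit or range.

## Robot

A 6-joint arm with a two-finger parallel gripper is mounted at the origin on the work surface. World frame = base frame: x ahead of the robot, y to its left, z up, the work surface at z = 0. Lengths are in m, angles in rad, forces in N, time in s.
With the tool pointing down it reaches from about 0.3 to 0.775 m from the base axis. Payload 14.6 kg.
Tool frame: the origin (TCP) lies at the centre of the arm's flange, where the gripper is bolted on; the fingertips stand 199 mm ahead of it and the grasp point (between the pads) lies 180 mm ahead of it; z points along the fingers, y is the line along which they close (so a half turn about z gives the same grasp; the last joint's range is limited). The gripper opens to 94 mm and grips with 3 to 60 N. Pads are 16 mm wide; open, the fingers measure 119 mm over their backs; the gripper's body (75 mm by 177 mm) begins 78 mm behind the grasp point.
Start: joints at [-1.349, 0.3, 1.521, -0, 1.321, -0.067], TCP at [0.157, -0.527, 0.405] pointing down, gripper open.
Joint ranges: [-3.03, 3.03], [-0.79, 2.21], [0.23, 2.52], [-1.04, 4.18], [0, 3.07], [-2.55, 2.55]. Speed limits (rad/s): [2.22, 2.22, 2.57, 3.14, 3.14, 3.14].

## Interface

Orientations are given as [roll, pitch, yaw] about the fixed x, y, z axes, in that order (R = Rz(yaw) Ry(pitch) Rx(roll)).
In Python, from station import ctrl gives the robot as it stands. The module is installed in compiled form; this text tells all that it offers.
- The arm moves only by the tool servo_tool, never from a script. Its argument "motion" is a list of rows, each a list of 5 numbers: the closure, from 0 (fully open) to 1 (shut), then the shift along the world's x, y, z in cm, then the turn about the world's z in degrees. A call has 1 to 20 rows; each row is the pose to reach, as a shift and turn from the pose commanded when the call began; what a row does not reach only later rows make up. A row lasts 1/8 s, in which the tool goes at most 62.5 mm and 10.7 degrees, less where a joint would pass 70% of its speed; a pose out of reach is approached as far as the arm can. A call with a gripper value outside its range is refused whole. The fingers move at their own pace and stop on an object; "squeeze" is the grip in N (left out, the last holds). Time passes only in rows, so rows that repeat a pose let the fingers close. It gives the time, the measured TCP pose, the force, the opening and the grip force at its end, in the units of the state.
- ctrl.get_obs(): the state, without advancing time (a new reading comes with each control period).
- ctrl.camera(name): name is "scene" or "top" or "wrist"; returns a dict with "image" (400x640x3 uint8, red, green, blue), "fx", "fy", "cx", "cy" (pixels), "dist" ([k1, k2, p1, p2, k3] as OpenCV has them; the pictures are not rectified), "camera_from_world" (4x4, takes a point from world to camera coordinates); the wrist camera has in their place "hand_eye" (4x4, takes a point from camera to tool coordinates, whose origin is the TCP and whose axes are the flange's). Camera axes: x right, y up, looking along -z (the intrinsics and any distortion apply to the point x, -y, -z); pixel columns grow to the right and rows downward; lengths in m; the calibration is good to about 2 mm. A picture is of the moment at which its call begins: read the wrist's pose just before it. There is no depth.
- ctrl.hand_in(): hands the job in; it is judged then, once.
The state is a dict: "time_s": time; "qpos": joint angles; "joint_vel": joint speeds; "tau": joint torques, N m; "ee_pos": TCP position; "eef_rot": TCP orientation; "force": force on the tool from outside, world axes, zero at the start; "moment": the same for the moment, N m; "grip_width": finger opening in m; "grip_force": force on a finger pad.
Only numpy, scipy, OpenCV 4.12 (cv2) and the standard library are available. Lean on these libraries where they do the work, as an engineer would, in place of code of your own. Each camera call takes 0.05 s, during which the arm holds its last target. There are 200 camera calls.

## Working session

There is one attempt and no reset: what is moved stays moved. The work goes in short steps, Python scripts to look and compute and a tool call to move; the robot and the scene stay as the last step left them, time stands still between calls to the robot, and variables do not carry over. Pictures are saved under pics/ and viewed, at most 10 in all, crops included, and the job is handed in when it is done.

Besides the shell and the picture viewer there is one more tool, called after ">>>" by a JSON object that holds its "method" and its "body", one argument or row to a line. servo_tool: Moves the arm, as the interface text tells. Its arguments: {"type":"object","properties":{"motion":{"type":"array","items":{"type":"array","items":{"type":"number"}}},"squeeze":{"type":"number"}},"required":["motion"]}

```bash
mkdir -p pics; cat > h.py <<'E'
import numpy as np, cv2
from station import ctrl
def ray(c,uv,T=None):
    K=np.array([[c['fx'],0,c['cx']],[0,c['fy'],c['cy']],[0,0,1.]])
    p=cv2.undistortPoints(np.array([[uv]],float),K,np.array(c['dist'],float))[0,0]
    d=np.array([p[0],-p[1],-1.])
    M=np.linalg.inv(np.array(c['camera_from_world'])) if T is None else T
    return M[:3,3],M[:3,:3]@d
def at(c,uv,z,T=None):
    o,d=ray(c,uv,T); return o+d*(z-o[2])/d[2]
def proj(c,P):
    M=np.array(c['camera_from_world']); p=M[:3,:3]@np.array(P)+M[:3,3]
    K=np.array([[c['fx'],0,c['cx']],[0,c['fy'],c['cy']],[0,0,1.]])
    return cv2.projectPoints(np.array([[p[0],-p[1],-p[2]]]),np.zeros(3),np.zeros(3),K,np.array(c['dist'],float))[0].ravel()
def save(c,n): cv2.imwrite('pics/'+n,cv2.cvtColor(c['image'],cv2.COLOR_RGB2BGR))
E
python3 - <<'E'
from h import *
import pickle
o=ctrl.get_obs(); print({k:np.round(v,3) for k,v in o.items()})
for n in('scene','top'):
    c=ctrl.camera(n); save(c,n+'0.png'); pickle.dump(c,open(n+'0.pkl','wb'))
    print(n,np.linalg.inv(np.array(c['camera_from_world'])).round(3))
c=ctrl.camera('wrist');print(np.round(c['hand_eye'],3))
E
```

```text
{'time_s': np.float64(0.0), 'qpos': array([-1.349,  0.3  ,  1.522, -0.   ,  1.321, -0.067]), 'joint_vel': array([ 0.001,  0.001, -0.   , -0.002,  0.   , -0.001]), 'tau': array([-1.0000e-03, -5.3180e+01, -3.5274e+01,  7.1000e-02,  2.4000e-02,
       -0.0000e+00]), 'ee_pos': array([ 0.157, -0.527,  0.404]), 'eef_rot': array([-3.14 , -0.   ,  0.289]), 'force': array([ 0.239,  1.657, -0.134]), 'moment': array([0.02 , 0.006, 0.012]), 'grip_force': np.float64(0.0), 'grip_width': np.float64(0.094)}
scene [[ 0.831 -0.364  0.421  0.908]
 [ 0.556  0.567 -0.608 -0.363]
 [-0.017  0.739  0.673  0.529]
 [ 0.     0.     0.     1.   ]]
top [[-0.003  0.995 -0.103  0.532]
 [-0.999  0.001  0.04   0.066]
 [ 0.04   0.103  0.994  0.857]
 [ 0.     0.     0.     1.   ]]
[[ 0.001  0.965  0.264  0.078]
 [ 1.    -0.    -0.001 -0.   ]
 [-0.001  0.264 -0.965  0.02 ]
 [ 0.     0.     0.     1.   ]]
```

View pics/top0.png

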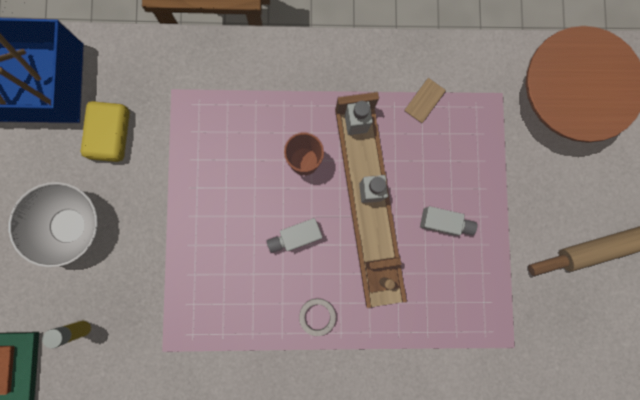

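View pics/scene0.png

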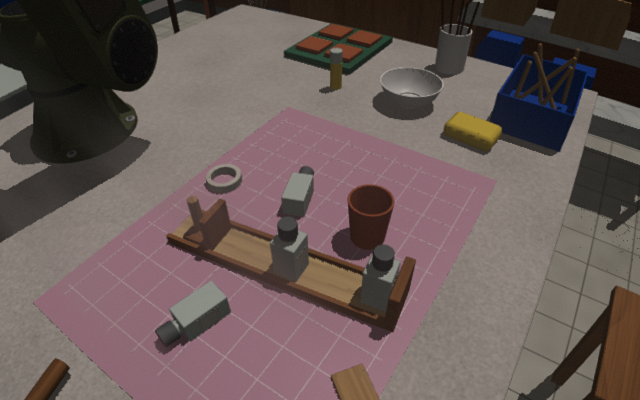

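The top view shows the rack running from about (360,100) to (388,300). The standing bottle caps are at (362,110) and (377,185), and the dowel top is near (389,284). fallen_left lies from (320,232) to its cap at (275,243), and fallen_right from (424,220) to its cap at (472,228). The scene view agrees with this layout. I'll enlarge the top view to read positions.

```bash
python3 - <<'E'
from h import *
a=cv2.imread('pics/top0.png')[85:310,255:495]
a=cv2.resize(a,None,fx=2.6,fy=2.6,interpolation=cv2.INTER_CUBIC)
a=cv2.convertScaleAbs(a,alpha=1.3,beta=10)
for i in range(0,240,20): cv2.putText(a,str(255+i),(int(i*2.6),8),0,.3,(0,0,0)); cv2.line(a,(int(i*2.6),10),(int(i*2.6),16),(0,0,0))
for i in range(15,225,20): cv2.putText(a,str(85+i),(0,int(i*2.6)),0,.3,(0,0,0)); cv2.line(a,(22,int(i*2.6)),(28,int(i*2.6)),(0,0,0))
cv2.imwrite('pics/crop.png',a)
E
```

```text
(no output)
```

View pics/crop.png

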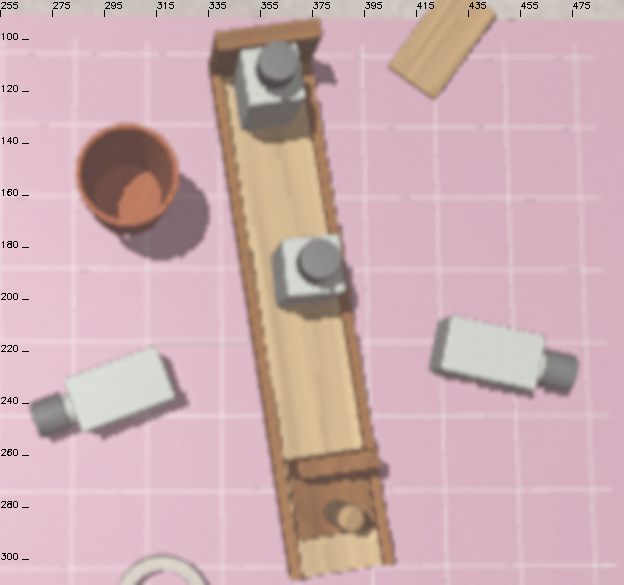

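```bash
cat > m.py <<'E'
from h import *
import pickle
c=pickle.load(open('top0.pkl','rb'))
P=lambda x,y,z: at(c,(255+x/2.6,85+y/2.6),z)
f=lambda v:np.round(v*1000,1)
for n,q in dict(L=[(65,377),(158,348),(175,398),(82,431)],R=[(545,333),(452,316),(440,370),(530,390)]).items():
    p=np.array([P(x,y,.04) for x,y in q]); print(n,'edges',[f(np.linalg.norm(p[i]-p[(i+1)%4])) for i in range(4)])
    b=(p[1]+p[2])/2; s=(p[0]+p[3])/2; d=(s-b)/np.linalg.norm(s-b); cen=p.mean(0)
    print(' centre',f(cen),'axis deg',np.degrees(np.arctan2(d[1],d[0])).round(1),'s=93 pt',f(cen+d*.058),'s=85',f(cen+d*.05))
print('capends',f(P(36,420,.02)),f(P(574,374,.02)))
l1,l2,r1,r2=P(214,90,.018),P(292,578,.018),P(318,100,.018),P(394,562,.018)
for a,b in((l1,l2),(r1,r2)): print('lip',f(a),f(b),np.degrees(np.arctan2((a-b)[1],(a-b)[0])))
print('dowel',f(P(351,518,.085)),'capend',f(P(278,62,.11)),'capmid',f(P(320,259,.11)))
print('wall top',f(P(215,38,.075)),f(P(321,28,.075)),'near end',f(P(292,578,.018)),f(P(394,562,.018)),'cup',f(P(128,178,.085)))
E
python3 m.py
```

```text
L edges [np.float64(68.7), np.float64(37.4), np.float64(69.3), np.float64(39.8)]
 centre [563.   74.3  40. ] axis deg 108.3 s=93 pt [544.7 129.4  40. ] s=85 [547.2 121.8  40. ]
R edges [np.float64(68.0), np.float64(39.9), np.float64(65.9), np.float64(42.7)]
 centre [ 588.5 -191.4   40. ] axis deg -101.4 s=93 pt [ 577.  -248.3   40. ] s=85 [ 578.6 -240.4   40. ]
capends [541.2 134.8  20. ] [ 573.9 -258.    20. ]
lip [786.1   5.   18. ] [428.2 -48.7  18. ] 8.523190494394068
lip [779.  -72.9  18. ] [ 438.9 -122.5   18. ] 8.28265169108691
dowel [475.2 -79.4  85. ] capend [777.7 -31.2 110. ] capmid [645.  -57.4 110. ]
wall top [806.    8.2  75. ] [814.  -66.3  75. ] near end [428.2 -48.7  18. ] [ 438.9 -122.5   18. ] cup [704.   68.8  85. ]
```

>>> {"method": "servo_tool", "body": {
  "motion": [
    [0, 41.9, 27.7, -10, 62],
    [0, 41.9, 27.7, -10, 62],
    [0, 41.9, 27.7, -10, 62],
    [0, 41.9, 27.7, -10, 62],
    [0, 41.9, 27.7, -10, 62],
    [0, 41.9, 27.7, -10, 62],
    [0, 41.9, 27.7, -10, 62],
    [0, 41.9, 27.7, -10, 62],
    [0, 41.9, 27.7, -10, 62],
    [0, 41.9, 27.7, -10, 62],
    [0, 41.9, 27.7, -10, 62],
    [0, 41.9, 27.7, -10, 62],
    [0, 41.9, 27.7, -10, 62],
    [0, 41.9, 27.7, -10, 62]
  ],
  "squeeze": 6
}}

```text
time_s: 1.9
ee_pos: [0.5754, -0.2505, 0.3048]
eef_rot: [3.141, 0.0, 1.37]
force: [0.2, 0.4, -0.2]
grip_width: 0.0939
grip_force: 0.0
```

```bash
cat >> h.py <<'E'
from scipy.spatial.transform import Rotation as R
def wrist(n):
    import pickle
    o=ctrl.get_obs(); c=ctrl.camera('wrist')
    T=np.eye(4); T[:3,:3]=R.from_euler('xyz',o['eef_rot']).as_matrix(); T[:3,3]=o['ee_pos']
    M=T@np.array(c['hand_eye']); c['camera_from_world']=np.linalg.inv(M)
    g=T@[0,0,.18,1]; c['g']=g[:3]; save(c,n+'.png'); pickle.dump(c,open(n+'.pkl','wb'))
    print('grasp pt',g[:3].round(4),'yaw',np.degrees(o['eef_rot'][2]).round(1),'t',o['time_s'])
    return c
E
python3 -c "
from h import *
c=wrist('w1'); print(proj(c,c['g']),proj(c,[.576,-.25,.034]))"
```

```text
grasp pt [ 0.5754 -0.2505  0.1248] yaw 78.5 t 1.9
[321.14224811 264.8642782 ] [322.22795122 210.87939076]
```

View pics/w1.png

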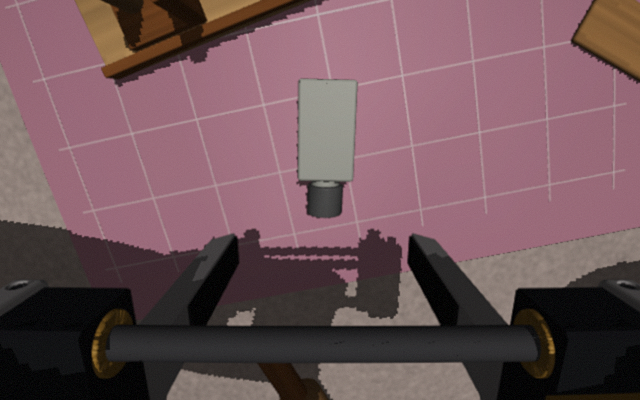

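The wrist view shows the bottle aligned with the fingers. Its cap spans columns 307–343 and rows 182–216.

```bash
python3 -c "
from h import *
import pickle
c=pickle.load(open('w1.pkl','rb'))
f=lambda *a:print(at(c,a[:2],a[2])[:2].round(4))
f(325,215,.022);f(326,181,.04);f(328,80,.04)"
```

```text
[ 0.5767 -0.2573]
[ 0.5835 -0.2268]
[ 0.5983 -0.1596]
```

>>> {"method": "servo_tool", "body": {
  "motion": [
    [0, 0.3, 0, -5, -1],
    [0, 0.3, 0, -9, -1],
    [0, 0.3, 0, -10.3, -1],
    [0, 0.3, 0, -10.3, -1],
    [1, 0.3, 0, -10.3, -1],
    [1, 0.3, 0, -10.3, -1],
    [1, 0.3, 0, -10.3, -1],
    [1, 0.3, 0, -10.3, -1],
    [1, 0.3, 0, -10.3, -1],
    [1, 0.3, 0, -10.3, -1],
    [1, 0.3, 0, -10.3, -1],
    [1, 0.3, 0, -8, -1],
    [1, 0.3, 0, -4, -1],
    [1, 0.3, 0, 0, -1],
    [1, 0.3, 0, 2, -1],
    [1, 0.3, 0, 2, -1],
    [1, 0.3, 0, 2, -1]
  ],
  "squeeze": 6
}}

```text
time_s: 4.08
ee_pos: [0.5785, -0.2501, 0.3231]
eef_rot: [-3.14, -0.001, 1.353]
force: [0.4, 0.2, -1.8]
grip_width: 0.0276
grip_force: 6.0
```

```bash
python3 -c "
from h import *
c=wrist('w2'); s=ctrl.camera('scene'); save(s,'s2.png'); print(proj(s,c['g']))
a=c['image'][:,100:540]; b=s['image']; u,v=map(int,proj(s,c['g'])); b=b[max(0,v-100):max(0,v-100)+200,max(0,u-150):max(0,u-150)+300]
b=cv2.resize(b,None,fx=1.4,fy=1.4)
o=np.zeros((400,440+b.shape[1]-90+90,3),np.uint8); o[:,:440]=a; o[:b.shape[0],440:]=b
o=cv2.resize(o,None,fx=.9,fy=.9)
cv2.imwrite('pics/c2.png',o[:,:,::-1]); print(o.shape)"
```

```text
grasp pt [ 0.5781 -0.25    0.1431] yaw 77.5 t 4.075
[135.18644809 281.90299168]
(360, 774, 3)
```

View pics/c2.png

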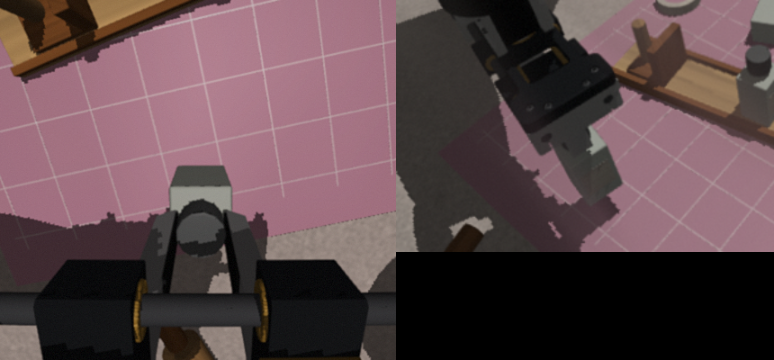

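```bash
python3 -c "
from h import *
import pickle
c=pickle.load(open('w2.pkl','rb')); d=np.array([np.cos(1.353),np.sin(1.353),0])
for t in (0,5,10,15,20):
  a=np.radians(t); up=np.array([0,0,1])*np.cos(a)-d*np.sin(a); f=np.cos(a)*d+np.sin(a)*np.array([0,0,1])
  print(t,[proj(c,c['g']+f*.02-up*l).round(0) for l in(.023,.093)], proj(c,c['g']+up*.007).round())"
```

```text
0 [array([321., 213.]), array([322., 185.])] [321. 271.]
5 [array([321., 211.]), array([322., 175.])] [321. 272.]
10 [array([321., 209.]), array([322., 165.])] [321. 273.]
15 [array([321., 207.]), array([322., 155.])] [321. 274.]
20 [array([321., 206.]), array([322., 146.])] [321. 275.]
```

>>> {"method": "servo_tool", "body": {
  "motion": [
    [1, 0, 0, 4, 0],
    [1, 0, 0, 8, 0],
    [1, 2, 3, 8, -10],
    [1, 4.5, 7, 8, -20],
    [1, 7, 11, 8, -30],
    [1, 9.5, 15, 8, -40],
    [1, 11.5, 18, 8, -50],
    [1, 13, 20, 8, -60],
    [1, 13.3, 20.5, 8, -69],
    [1, 13.3, 20.5, 8, -69],
    [1, 13.3, 20.5, 8, -69],
    [1, 13.3, 20.5, 8, -69],
    [1, 13.3, 20.5, 8, -69]
  ]
}}

```text
time_s: 5.8
ee_pos: [0.7115, -0.0455, 0.4047]
eef_rot: [3.142, -0.0, 0.15]
force: [0.0, -0.6, -1.9]
grip_width: 0.0281
grip_force: 6.0
```

```bash
python3 -c "
from h import *
c=wrist('w3'); s=ctrl.camera('scene')
o=np.hstack([c['image'],s['image'][:,330:]]); o=cv2.resize(o,None,fx=.84,fy=.84); print(o.shape)
cv2.imwrite('pics/c3.png',o[:,:,::-1])"
```

```text
grasp pt [ 0.7115 -0.0456  0.2247] yaw 8.6 t 5.8
(336, 798, 3)
```

View pics/c3.png

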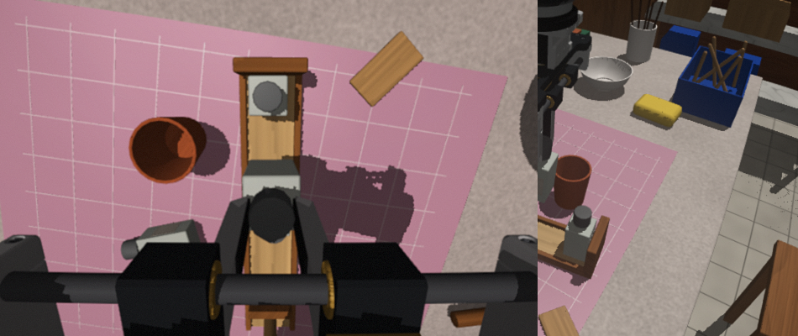

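The held bottle hangs upright over the lane. bottle_end's cap is at about (318,115), and the end wall's top edge runs from (278,82) to (366,84).

```bash
python3 -c "
from h import *
import pickle
c=pickle.load(open('w3.pkl','rb')); a=np.radians(8.4);ex=np.array([np.cos(a),np.sin(a)]);ey=np.array([-ex[1],ex[0]])
def f(u,v,z):
  p=at(c,(u/.84,v/.84),z)[:2]; q=p-[.6078,-.0598]; print(p.round(4),'rack',(q@ex).round(4),(q@ey).round(4))
f(267,97,.11); f(234,72,.075);f(306,72,.075); f(249,115,.08);f(289,115,.08); f(241,165,.018);f(302,165,.018)
d=c['g'][:2]-[.6078,-.0598]; print('held',d@ex,d@ey)"
```

```text
[ 0.7805 -0.0313] rack 0.1751 0.003
[0.799  0.0056] rack 0.1987 0.0367
[ 0.8098 -0.0662] rack 0.1989 -0.0359
[ 0.7591 -0.0153] rack 0.1562 0.0219
[ 0.7653 -0.056 ] rack 0.1563 -0.0192
[ 0.6883 -0.0097] rack 0.087 0.0378
[ 0.7001 -0.0877] rack 0.0873 -0.0411
held 0.10470797653331014 -0.0010585529392571867
```

>>> {"method": "servo_tool", "body": {
  "motion": [
    [1, 0, 0, -4, 0],
    [1, 0, 0, -8, 0],
    [1, 0, 0, -10.5, 0],
    [1, 0, 0, -11.5, 0],
    [1, 0, 0, -12, 0],
    [1, 0, 0, -12.2, 0],
    [1, 0, 0, -12.2, 0]
  ]
}}

```text
time_s: 6.78
ee_pos: [0.712, -0.0451, 0.2855]
eef_rot: [3.141, -0.004, 0.149]
force: [-2.1, 0.0, 5.6]
grip_width: 0.0277
grip_force: 6.0
```

>>> {"method": "servo_tool", "body": {
  "motion": [
    [0.9, 0, 0, 0.2, 0],
    [0.5, 0, 0, 0.2, 0],
    [0.4, 0, 0, 0.2, 0],
    [0.4, 0, 0, 0.2, 0],
    [0.4, 0, 0, 4, 0],
    [0.2, 0, 0, 8, 0],
    [0, 0, 0, 13, 0],
    [0, 0, 0, 13, 0]
  ]
}}

```text
time_s: 7.78
ee_pos: [0.7114, -0.0452, 0.4175]
eef_rot: [3.14, -0.007, 0.149]
force: [0.6, -0.4, 0.2]
grip_width: 0.0828
grip_force: 0.0
```

```bash
python3 -c "
from h import *
c=wrist('w4'); s=ctrl.camera('scene')
o=np.hstack([c['image'][:,150:500],s['image'][100:,100:450][:300].repeat(1,0) if 0 else cv2.resize(s['image'][120:340,200:450],(400,400))]); print(o.shape)
cv2.imwrite('pics/c4.png',o[:,:,::-1])"
```

```text
grasp pt [ 0.7128 -0.0453  0.2375] yaw 8.5 t 7.775
(400, 750, 3)
```

View pics/c4.png

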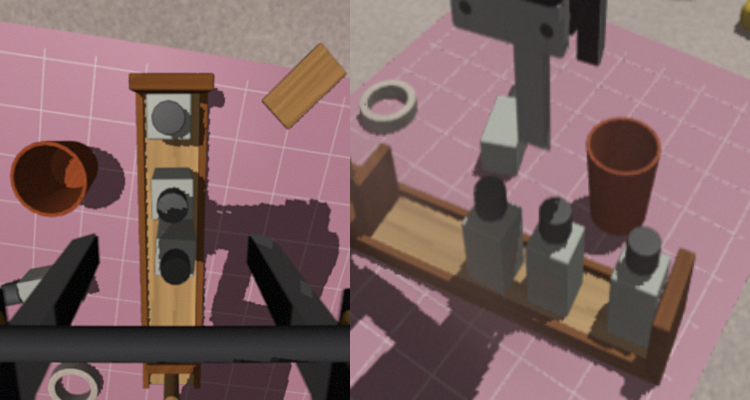

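The bottle stands upright in the gap, with all three caps lined up in the lane and the cup untouched. Next is the left bottle.

>>> {"method": "servo_tool", "body": {
  "motion": [
    [0, -3, 3, 0, 10],
    [0, -6, 6, 0, 20],
    [0, -9, 9, 0, 30],
    [0, -12, 12, 0, 40],
    [0, -15, 15, 0, 50],
    [0, -16.7, 17.4, 0, 60],
    [0, -16.7, 17.4, -4, 70],
    [0, -16.7, 17.4, -8, 80],
    [0, -16.7, 17.4, -11.2, 90],
    [0, -16.7, 17.4, -11.2, 99.8],
    [0, -16.7, 17.4, -11.2, 99.8],
    [0, -16.7, 17.4, -11.2, 99.8],
    [0, -16.7, 17.4, -11.2, 99.8]
  ]
}}

```text
time_s: 9.5
ee_pos: [0.5446, 0.1288, 0.3007]
eef_rot: [3.141, 0.0, 1.889]
force: [0.9, 0.2, -0.9]
grip_width: 0.0941
grip_force: 0.0
```

```bash
python3 -c "
from h import *
c=wrist('w5')"
```

```text
grasp pt [0.5446 0.1288 0.1207] yaw 108.2 t 9.5
```

View pics/w5.png

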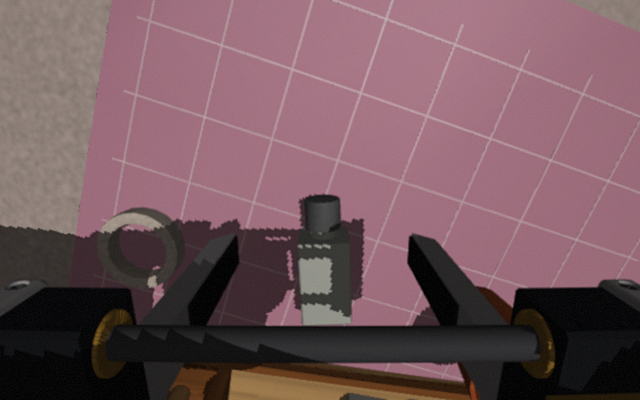

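The left bottle's cap spans columns 303–341 and rows 196–233, centred between the fingers.

```bash
python3 -c "
from h import *
import pickle
c=pickle.load(open('w5.pkl','rb'))
f=lambda *a:print(at(c,a[:2],a[2])[:2].round(4))
f(321,196,.022);f(321,199,.034);f(323,235,.04);f(324,235,.034)"
```

```text
[0.5411 0.1379]
[0.5409 0.1387]
[0.5504 0.1146]
[0.5519 0.1127]
```

>>> {"method": "servo_tool", "body": {
  "motion": [
    [0, -0.15, 0.35, -5, 0],
    [0, -0.15, 0.35, -8.5, 0],
    [0, -0.15, 0.35, -9.9, 0],
    [0, -0.15, 0.35, -9.9, 0],
    [1, -0.15, 0.35, -9.9, 0],
    [1, -0.15, 0.35, -9.9, 0],
    [1, -0.15, 0.35, -9.9, 0],
    [1, -0.15, 0.35, -9.9, 0],
    [1, -0.15, 0.35, -9.9, 0],
    [1, -0.15, 0.35, -9.9, 0],
    [1, -0.15, 0.35, -9.9, 0],
    [1, -0.15, 0.35, -8, 0],
    [1, -0.15, 0.35, -4, 0],
    [1, -0.15, 0.35, 0, 0],
    [1, -0.15, 0.35, 5, 0],
    [1, -0.15, 0.35, 10.5, 0],
    [1, -0.15, 0.35, 10.5, 0],
    [1, -0.15, 0.35, 10.5, 0]
  ],
  "squeeze": 6
}}

```text
time_s: 11.8
ee_pos: [0.5428, 0.1322, 0.4054]
eef_rot: [-3.141, -0.0, 1.891]
force: [0.2, -1.2, -2.1]
grip_width: 0.0275
grip_force: 6.0
```

>>> {"method": "servo_tool", "body": {
  "motion": [
    [1, 0, -2, 0, -10],
    [1, 0, -5, 0, -20],
    [1, 0, -8, 0, -30],
    [1, 1, -11, 0, -40],
    [1, 1, -14, 0, -50],
    [1, 2, -16, 0, -60],
    [1, 2.8, -18, 0, -70],
    [1, 2.8, -19.7, 0, -80],
    [1, 2.8, -19.7, 0, -90],
    [1, 2.8, -19.7, 0, -99.9],
    [1, 2.8, -19.7, 0, -99.9],
    [1, 2.8, -19.7, 0, -99.9],
    [1, 2.8, -19.7, -4, -99.9],
    [1, 2.8, -19.7, -8, -99.9],
    [1, 2.8, -19.7, -10.5, -99.9],
    [1, 2.8, -19.7, -11.2, -99.9],
    [1, 2.8, -19.7, -11.7, -99.9],
    [1, 2.8, -19.7, -11.7, -99.9]
  ]
}}

```text
time_s: 14.05
ee_pos: [0.5713, -0.0647, 0.2893]
eef_rot: [3.141, -0.001, 0.148]
force: [0.0, -0.8, -0.7]
grip_width: 0.028
grip_force: 6.0
```

```bash
python3 -c "
from h import *
c=wrist('w6'); s=ctrl.camera('scene')
o=np.hstack([c['image'][:,120:520],cv2.resize(s['image'][120:340,130:380],(400,400))]); print(o.shape)
cv2.imwrite('pics/c6.png',o[:,:,::-1])"
```

```text
grasp pt [ 0.5714 -0.0647  0.1093] yaw 8.5 t 14.05
(400, 800, 3)
```

View pics/c6.png

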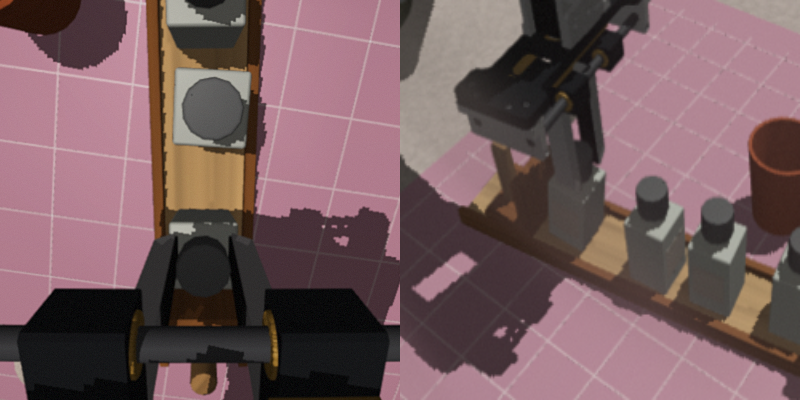

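The held bottle is upright just above the lane floor, between bottle_mid and the stop. I'll settle it and release.

>>> {"method": "servo_tool", "body": {
  "motion": [
    [1, 0, 0, -0.2, 0],
    [1, 0, 0, -0.3, 0],
    [1, 0, 0, -0.3, 0],
    [0.9, 0, 0, -0.2, 0],
    [0.5, 0, 0, -0.2, 0],
    [0.4, 0, 0, -0.2, 0],
    [0.4, 0, 0, -0.2, 0],
    [0.4, 0, 0, 4, 0],
    [0.4, 0, 0, 8, 0],
    [0.4, 0, 0, 8, 0]
  ]
}}

```text
time_s: 15.4
ee_pos: [0.5713, -0.0647, 0.3716]
eef_rot: [3.14, -0.005, 0.147]
force: [0.9, -0.8, -0.1]
grip_width: 0.0563
grip_force: 0.0
```

```bash
python3 -c "
from h import *
c=wrist('w7'); s=ctrl.camera('scene')
o=np.hstack([c['image'][:,120:520],cv2.resize(s['image'][120:340,130:380],(400,400))])
cv2.imwrite('pics/c7.png',o[:,:,::-1]); p=proj(s,[.475,-.0794,.085]); print(p)
a=np.radians(8.4);ex=np.array([np.cos(a),np.sin(a)]);d=c['g'][:2]-[.4753,-.0796];print(d)"
```

```text
grasp pt [ 0.5722 -0.0649  0.1916] yaw 8.4 t 15.4
[191.20396444 198.52179459]
[0.09692874 0.01472356]
```

View pics/c7.png

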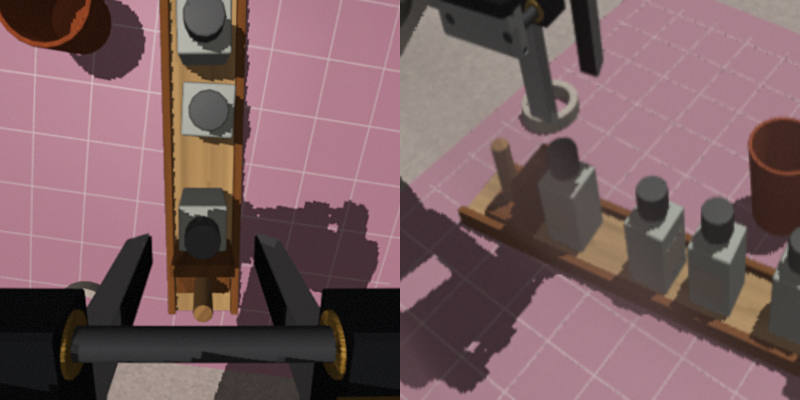

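All four bottles stand upright in the lane. Next I'll grip the stop's dowel.

>>> {"method": "servo_tool", "body": {
  "motion": [
    [0.2, -5, -0.8, 0, 0],
    [0.2, -9.6, -1.5, 0, 0],
    [0.2, -9.6, -1.5, 0, 0],
    [0.2, -9.6, -1.5, -5, 0],
    [0.2, -9.6, -1.5, -9, 0],
    [0.2, -9.6, -1.5, -12.2, 0],
    [0.2, -9.6, -1.5, -12.2, 0],
    [1, -9.6, -1.5, -12.2, 0],
    [1, -9.6, -1.5, -12.2, 0],
    [1, -9.6, -1.5, -12.2, 0],
    [1, -9.6, -1.5, -12.2, 0],
    [1, -9.6, -1.5, -12.2, 0],
    [1, -9.6, -1.5, -12.2, 0],
    [1, -9.6, -1.5, -12.2, 0]
  ],
  "squeeze": 15
}}

```text
time_s: 17.25
ee_pos: [0.4751, -0.0796, 0.2467]
eef_rot: [-3.141, 0.0, 0.147]
force: [0.1, 3.7, 2.2]
grip_width: 0.0174
grip_force: 15.0
```

>>> {"method": "servo_tool", "body": {
  "motion": [
    [1, 0.5, 0.07, 0, 0],
    [1, 1.0, 0.15, 0, 0],
    [1, 1.6, 0.24, 0, 0],
    [1, 2.2, 0.32, 0, 0],
    [1, 2.8, 0.41, 0, 0],
    [1, 3.4, 0.5, 0, 0],
    [1, 4.0, 0.59, 0, 0],
    [1, 4.6, 0.68, 0, 0],
    [1, 5.2, 0.77, 0, 0],
    [1, 5.8, 0.86, 0, 0],
    [1, 6.4, 0.95, 0, 0],
    [1, 7.0, 1.03, 0, 0],
    [1, 7.6, 1.12, 0, 0],
    [1, 8.2, 1.21, 0, 0],
    [1, 8.8, 1.3, 0, 0],
    [1, 9.4, 1.39, 0, 0],
    [1, 10.0, 1.48, 0, 0],
    [1, 10.5, 1.55, 0, 0],
    [1, 11.0, 1.62, 0, 0],
    [1, 11.0, 1.62, 0, 0]
  ]
}}

```text
time_s: 19.75
ee_pos: [0.5857, -0.0632, 0.2467]
eef_rot: [-3.141, -0.0, 0.148]
force: [-1.8, 5.0, 3.3]
grip_width: 0.0175
grip_force: 15.0
```

>>> {"method": "servo_tool", "body": {
  "motion": [
    [1, 0.3, 0.04, 0, 0],
    [1, 0.6, 0.09, 0, 0],
    [1, 0.9, 0.13, 0, 0],
    [1, 1.2, 0.18, 0, 0],
    [1, 1.4, 0.21, 0, 0],
    [1, 1.6, 0.24, 0, 0],
    [1, 1.7, 0.25, 0, 0],
    [1, 1.8, 0.27, 0, 0],
    [1, 1.8, 0.27, 0, 0]
  ]
}}

```text
time_s: 20.88
ee_pos: [0.6032, -0.0606, 0.2467]
eef_rot: [-3.141, 0.002, 0.148]
force: [-8.3, 3.8, 8.0]
grip_width: 0.0176
grip_force: 15.0
```

>>> {"method": "servo_tool", "body": {
  "motion": [
    [1, 0.1, 0.01, 0, 0],
    [1, 0.2, 0.03, 0, 0],
    [1, 0.2, 0.03, 0, 0]
  ]
}}

```text
time_s: 21.25
ee_pos: [0.6047, -0.0604, 0.2465]
eef_rot: [-3.141, 0.004, 0.148]
force: [-15.3, 3.2, 9.5]
grip_width: 0.0177
grip_force: 15.0
```

>>> {"method": "servo_tool", "body": {
  "motion": [
    [0.9, 0, 0, 0, 0],
    [0.4, 0, 0, 0, 0],
    [0.4, 0, 0, 0, 0],
    [0.4, 0, 0, 0, 0],
    [0.4, 0, 0, 4, 0],
    [0.4, 0, 0, 10, 0],
    [0.4, -6, 0, 15, 0],
    [0.4, -12, 0, 15, 0],
    [0.4, -18, 0, 15, 0],
    [0.4, -18, 0, 15, 0],
    [0.4, -18, 0, 15, 0]
  ]
}}

```text
time_s: 22.62
ee_pos: [0.4254, -0.0606, 0.3973]
eef_rot: [3.141, -0.002, 0.147]
force: [-0.3, -0.4, 0.4]
grip_width: 0.0564
grip_force: 0.0
```

```bash
python3 - <<'E'
from h import *
a=np.radians(8.4);ex=np.array([np.cos(a),np.sin(a)]);ey=np.array([-ex[1],ex[0]]);O=np.array([.6078,-.0598])
c=ctrl.camera('top'); save(c,'t9.png')
g=cv2.cvtColor(c['image'],cv2.COLOR_RGB2HSV)
# grey cap/body blobs: sample colours along the lane midline at cap height
for x in range(-20,205,5):
    p=O+x/1000*ex; u,v=proj(c,[p[0],p[1],.11]); print(x,c['image'][int(round(v)),int(round(u))].tolist(),end='; ')
print(ctrl.get_obs()['ee_pos'].round(3),ctrl.get_obs()['time_s'])
cv2.imwrite('pics/t9c.png',cv2.resize(cv2.cvtColor(c['image'],4)[80:320,240:490],None,fx=2.4,fy=2.4))
E
```

```text
-20 [72, 54, 46]; -15 [75, 57, 47]; -10 [125, 103, 78]; -5 [136, 113, 87]; 0 [124, 95, 71]; 5 [123, 92, 67]; 10 [101, 74, 56]; 15 [72, 54, 46]; 20 [64, 48, 42]; 25 [122, 90, 65]; 30 [124, 92, 67]; 35 [98, 94, 89]; 40 [86, 84, 81]; 45 [94, 93, 94]; 50 [104, 103, 103]; 55 [102, 102, 101]; 60 [102, 102, 102]; 65 [101, 101, 100]; 70 [119, 119, 117]; 75 [99, 99, 95]; 80 [65, 61, 61]; 85 [82, 79, 79]; 90 [104, 103, 103]; 95 [103, 102, 102]; 100 [104, 102, 102]; 105 [103, 102, 102]; 110 [92, 91, 90]; 115 [88, 87, 83]; 120 [70, 67, 66]; 125 [90, 88, 89]; 130 [102, 101, 102]; 135 [102, 101, 101]; 140 [102, 101, 101]; 145 [103, 102, 102]; 150 [94, 94, 93]; 155 [88, 87, 84]; 160 [65, 62, 61]; 165 [75, 73, 72]; 170 [102, 102, 102]; 175 [101, 101, 100]; 180 [101, 101, 101]; 185 [101, 101, 100]; 190 [107, 97, 91]; 195 [118, 88, 63]; 200 [146, 118, 121]; [ 0.426 -0.061  0.397] 22.675
```

Four caps sit 40 mm apart at cap height (about x = 58, 98, 138 and 178 mm in the rack). The dowel is at about -3 mm, so the stop has moved about 131 mm and the row is closed.

```bash
python3 -c "
from station import ctrl
print(ctrl.hand_in())"
```

```text
the job is handed in; nothing more can be done
None
```

I handed the job in at about 23 s: both fallen bottles stand upright in the rack and the stop is slid up about 131 mm, closing all four into a snug row; the cup was never touched, and no verdict came back.

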